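Jam nut on the strap clamp of a lapping plate

ROBOT

A 6-joint arm with a two-finger parallel gripper is mounted at the origin on a cart in front of the work surface, level with it; the furniture and walls round the work are solid. World frame = base frame: x ahead of the robot, y to its left, z up, the work surface at z = 0. Lengths are in m, angles in degrees, forces in N, time in s.
With the tool pointing down it reaches from about 0.2 to 0.875 m from the base axis. Payload 3.4 kg.
Tool frame: the origin (TCP) lies at the very end of the fingers, on their centre line; the grasp point (between the pads) lies 19 mm behind it (manip.grip_depth is the distance from the TCP to the grasp point, in m); z points along the fingers, y is the line along which they close (so a half turn about z gives the same grasp; the last joint's range is limited). The gripper opens to 94 mm and grips with 3 to 60 N. Pads are 16 mm wide; open, the fingers measure 119 mm over their backs; the gripper's body (75 mm by 177 mm) begins 78 mm behind the grasp point.
Start: joints at [65.031, 15.808, 86.224, -0, 77.962, -6.933], TCP at [0.178, 0.547, 0.205] pointing down, gripper open.
Joint ranges: [-165.64, 165.64], [-43.16, 119.46], [12.63, 154.43], [-67.54, 247.53], [6.08, 155.33], [-154.97, 154.97]. Speed limits (degrees/s): [147.25, 147.25, 180, 180, 180, 180].

INTERFACE

Orientations are given as a 3x3 rotation matrix whose columns are the frame's x, y, z axes.
In Python, from workcell import manip gives the robot as it stands.
- The arm moves only by the tool drive_tool, never from a script. Its argument "moves" is a list of rows, each a list of 3 entries, a list of its own where there are three numbers: the shift along the tool's x, y, z in cm, then the turn about the tool's z in rad, then the opening, from 0 (shut) to 1 (fully open). A call has 1 to 8 rows; each row shifts and turns the commanded pose from where the row before left it, along the tool's axes as they then stand; what a row does not reach is not made up. A row lasts 1/10 s, in which the tool goes at most 50 mm and 8.59 degrees, less where a joint would pass 70% of its speed; a pose out of reach is approached as far as the arm can. A call is refused whole if a number of a shift passes 5 or a number of a turn 0.15, either way. A call with a gripper value outside its range is refused whole. The fingers move at their own pace and stop on an object; "squeeze" is the grip in N (left out, the last holds). Time passes only in rows, so rows that do not move let the fingers close. It gives the time, the measured TCP pose, the force, the opening and the grip force at its end, in the units of the state.
- manip.state(): the state, without advancing time (a new reading comes with each control period).
- manip.capture(name): name is "scene" or "side" or "wrist"; returns (picture, depth): 400x640x3 uint8, red, green, blue; 400x640 float32, m along the optical axis (not along the pixel's ray), 0 where there is no reading.
- manip.get_calibration(name): a dict with "K" (3x3 intrinsics, pixels), "camera_from_world" (4x4, takes a point from world to camera coordinates); the wrist camera has in their place "mount" (4x4, takes a point from camera to tool coordinates, whose origin is the TCP and whose axes are the flange's). Camera axes: x right, y up, looking along -z (the intrinsics and any distortion apply to the point x, -y, -z); pixel columns grow to the right and rows downward; lengths in m; the calibration is good to about 2 mm. A picture is of the moment at which its call begins: read the wrist's pose just before it. get_calibration takes no time and is no camera call.
- manip.close_job(): hands the job in; it is judged then, once.
Trained networks look in the newest picture that a camera, given by its name, has taken for a name from the list of things; names that differ only in an ending like _2 or _b are one class to them, and where a whole thing is asked for, a point or a joint stands for the part that bears it (a point fixed in the world has none). Each returns a list of dicts, best first, with "score" (0 to 1); they miss things now and then, are a little off and sometimes report something else, mostly with a low value. They report only what shows in the picture. A call takes as long as a camera call.
- manip.outline_of(camera, target): "pixels" (400x640 bool, what is visible of it) and "rect" ([left, top, right, bottom] in pixels, round what is visible of it).
- manip.landmark_of(camera, target): "pixel" ([column, row] in pixels: a listed point, or the origin of a listed thing).
The state is a dict: "clock": time; "joint_pos": joint angles; "joint_velocities": joint speeds; "tau": joint torques, N m; "tool_pos": TCP position; "tcp_rot": TCP orientation; "wrist_force": force on the tool from outside, world axes, zero at the start; "wrist_torque": the same for the moment, N m; "gripper_width": finger opening in m; "grasp_force": force on a finger pad.
Only numpy, scipy, OpenCV 4.12 (cv2) and the standard library are available. Lean on these libraries where they do the work, as an engineer would, in place of code of your own. Each camera call takes 0.05 s, during which the arm holds its last target. There are 200 camera calls.

TASK

The lapping plate is held under the strap clamp and the lower nut on its stud is already set. Run the upper nut down the stud and tighten it against the lower one, to about 0.5 newton-metres, so that the two lock and cannot shake loose, then let go. Take hold of the upper nut only, do not let the lower nut turn with it, and leave the things lying round the clamp where they are.

Things in the scene. Friction and masses are not known exactly. Their poses are not given: they have to be found in the camera images.
- strap_clamp: Fixed fixture: dark T-slot base plate 130 x 266 x 20 mm; on it a round grey ringed lapping plate 120 mm across (top 46 mm over the bench), held at its rim by a pale slotted strap (48 wide, 136 long, top 48 mm up), and an upright 24 mm threaded stud through the strap. Origin: on the stud's axis at bench height; z up; strap and base run along y, the lapping plate lies to -y.
- stud_end (a point): Upper end of the stud, on its axis, 110 mm above the bench. Nothing of the clamp near the stud stands higher than the nuts.
- upper_nut: The jam nut, the upper of two dark hexagon nuts on the stud: 36 mm across flats, 41.6 across corners, 12 high. Origin: on the stud's axis at its underside; z up; one corner lies on its x axis, its flats face 30, 90, 150.. degrees from x. Right-hand thread, 5 mm a turn: clockwise from above runs it down; it drags with about 0.06 N m and stays where left. It starts 1 to 5 mm above the lower nut.
- upper_nut_mid (a point): Middle of the upper nut. Where the nuts touch must be felt. From there the torque rises about 0.6 N m per radian: 0.5 N m comes some 0.75 rad after touching. The nut sits stiff in the hand: after a quick turn the torque left on the stopped hand is far off, even reversed; after steps of 0.05 rad it still reads up to 0.25 N m low. Near the end turn slowly and read as you go.
- lower_nut: The clamping nut below with its washers, already set: dark hexagon nut, 36 mm across flats, 19 high, on packing washers up to 44 mm across. Origin: on the stud's axis at the strap's top face, 48 mm over the bench. The packing differs: its top face is 70 to 74 mm over the bench. Friction holds it with about 0.75 N m: an upper nut tightened past about 0.85 N m drags it round.
- lower_nut_corner (a point): A point on one corner of the lower nut, 20.8 mm from the stud's axis, 60 mm over the bench; it shows whether that nut has turned.
- spanner: A loose steel open-ended spanner, 188 x 85 x 8 mm, lying on the bench on the robot's side of the clamp; not needed. Origin: middle of its underside.
- arbor: A loose steel arbor, 73 x 84 x 35 mm, lying on the bench beyond the clamp; not needed. Origin: middle of its underside.
- compound_brown: A loose brown bar of polishing compound, 66 x 90 x 30 mm, lying on the bench beyond the lapping plate; not needed. Origin: middle of its underside.

How it is judged:
By the outcome, as a careful person would: the job done as asked, in the order asked, and still so for the second after the job is handed in, with the robot touching nothing.
It also fails if it takes over 67 s, if anything falls off the work surface, if the arm or the gripper's body presses on something with over 40 N, if the wrist force passes 120 N, or if a joint passes its speed limit or range.

## Working session

There is one attempt and no reset: what is moved stays moved. The work goes in short steps, Python scripts to look and compute and a tool call to move; the robot and the scene stay as the last step left them, time stands still between calls to the robot, and variables do not carry over. Pictures are saved under pics/ and viewed, at most 10 in all, crops included, and the job is handed in when it is done.

Besides the shell and the picture viewer there is one more tool, called after ">>>" as name([rows], argument=value, ...), one row to a line, values as JSON. drive_tool: Moves the arm, as the interface text tells. Its arguments: {"type":"object","properties":{"moves":{"type":"array","items":{"type":"array"}},"squeeze":{"type":"number"}},"required":["moves"]}

```bash
mkdir -p pics
cat > h.py <<'E'
import numpy as np, cv2
from workcell import manip
def cast(cam,px,z):
    c=manip.get_calibration(cam);K=np.array(c["K"]);T=np.linalg.inv(np.array(c["camera_from_world"]))
    d=np.array(c.get("dist",c.get("distortion",np.zeros(5))),float)
    u=cv2.undistortPoints(np.array([[px]],float),K,d)[0,0]
    r=T[:3,:3]@np.array([u[0],-u[1],-1]);o=T[:3,3]
    return o+r*(z-o[2])/r[2]
E
python3 - <<'E'
from h import *
s=manip.state();print({k:np.round(v,3).tolist() for k,v in s.items()})
for c in ["scene","side"]:
    p,d=manip.capture(c);cv2.imwrite(f"pics/{c}0.png",p[:,:,::-1])
    print(c,manip.get_calibration(c).keys())
    for t,z in [("stud_end",.110),("upper_nut_mid",.081),("lower_nut_corner",.06),("strap_clamp",0)]:
        for r in manip.landmark_of(c,t)[:2]: print(t,r["score"],np.round(r["pixel"],1),np.round(cast(c,r["pixel"],z),4))
print(manip.get_calibration("wrist"))
E
```

```text
{'clock': 0.0, 'joint_pos': [65.03, 15.845, 86.297, -0.001, 77.961, -6.931], 'joint_velocities': [-0.036, 0.118, 0.012, 0.022, -0.012, 0.049], 'tau': [-0.002, -40.458, -23.722, 0.07, 0.035, -0.0], 'tool_pos': [0.178, 0.546, 0.205], 'tcp_rot': [[-0.951, 0.31, -0.001], [0.31, 0.951, -0.002], [0.0, -0.002, -1.0]], 'wrist_force': [-0.053, -0.698, -0.135], 'wrist_torque': [-0.008, 0.043, 0.016], 'grasp_force': 0.0, 'gripper_width': 0.094}
scene dict_keys(['K', 'camera_from_world'])
stud_end 0.91 [335.9 183.1] [ 0.4926 -0.0135  0.11  ]
upper_nut_mid 0.69 [337.9 195.3] [ 0.4864 -0.011   0.081 ]
lower_nut_corner 0.53 [334.1 197.4] [ 0.4983 -0.0199  0.06  ]
strap_clamp 0.81 [334.6 219.7] [ 0.4927 -0.0137 -0.    ]
side dict_keys(['K', 'camera_from_world'])
stud_end 0.81 [294.1 228. ] [ 0.4845 -0.0148  0.11  ]
upper_nut_mid 0.51 [294.6 235.2] [ 0.4881 -0.0019  0.081 ]
lower_nut_corner 0.49 [306.6 243.8] [ 0.5112 -0.0117  0.06  ]
strap_clamp 0.7 [296.8 269.4] [ 0.4865 -0.019   0.    ]
strap_clamp 0.59 [296.4 252.4] [0.5    0.0355 0.    ]
{'K': array([[311.31008382,   0.        , 317.913805  ],
       [  0.        , 311.31008382, 191.97061629],
       [  0.        ,   0.        ,   1.        ]]), 'mount': array([[ 2.95241529e-04,  9.58272441e-01,  2.85856329e-01,
         8.29679214e-02],
       [ 9.99998581e-01, -7.57093168e-04,  1.50516314e-03,
        -3.56372117e-04],
       [ 1.65877623e-03,  2.85855479e-01, -9.58271305e-01,
        -1.80210085e-01],
       [ 0.00000000e+00,  0.00000000e+00,  0.00000000e+00,
         1.00000000e+00]])}
```

View pics/scene0.png

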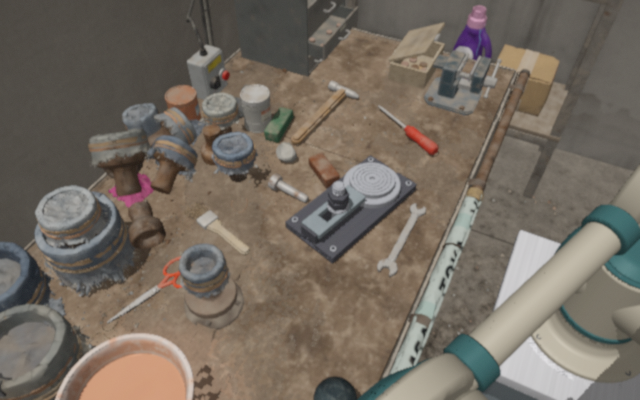

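View pics/side0.png

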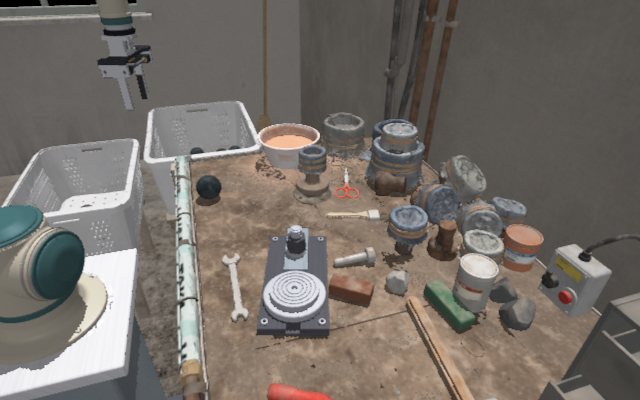

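Run:
```python
from h import *
p,d=manip.capture("scene")
c=manip.get_calibration("scene");T=np.linalg.inv(np.array(c["camera_from_world"]));K=np.array(c["K"])
for px in [(203,258),(130,355),(210,300),(230,230),(350,185),(325,165),(290,185)]:
    z=d[px[1],px[0]];P=T@[ (px[0]-K[0,2])/K[0,0]*z, -(px[1]-K[1,2])/K[1,1]*z,-z,1];print(px,P[:3].round(3))
v,u=np.mgrid[:400,:640]
X=np.stack([(u-K[0,2])/K[0,0]*d,-(v-K[1,2])/K[1,1]*d,-d,np.ones_like(d)],-1)@T.T
m=(d>0)&(X[...,0]>.1)&(X[...,0]<.6)&(X[...,1]>-.1)&(X[...,1]<.6)&(X[...,2]>.09)
for a in np.arange(-.1,.6,.1): 
    q=m&(X[...,1]>a)&(X[...,1]<a+.1); print(round(a,1),q.sum(), X[q][:,:3].min(0).round(2) if q.any() else '',X[q][:,:3].max(0).round(2) if q.any() else '')
q=(X[...,2]>.105)&(X[...,2]<.118)&(abs(X[...,0]-.49)<.04)&(abs(X[...,1]+.014)<.04);print("stud top",q.sum(),np.median(X[q],0))
for px in [(290,218),(335,250),(412,190),(372,160)]:
    print(px, cast("scene",px,.02).round(3))
```

```text
(203, 258) [0.613 0.247 0.119]
(130, 355) [0.645 0.421 0.054]
(210, 300) [0.591 0.279 0.048]
(230, 230) [0.667 0.109 0.006]
(350, 185) [ 0.491 -0.082  0.04 ]
(325, 165) [ 0.569 -0.123  0.027]
(290, 185) [ 0.62  -0.056  0.003]
-0.1 153 [ 0.48 -0.02  0.09] [ 0.5  -0.    0.11]
0.0 2 [0.49 0.   0.1 ] [0.49 0.   0.1 ]
0.1 0  
0.2 1114 [0.56 0.23 0.09] [0.6  0.3  0.14]
0.3 1276 [0.15 0.3  0.09] [0.59 0.4  0.66]
0.4 10119 [0.15 0.4  0.6 ] [0.22 0.5  0.64]
0.5 3501 [0.19 0.5  0.61] [0.24 0.53 0.64]
stud top 86 [ 0.48682722 -0.01034205  0.10739664  1.        ]
(290, 218) [0.568 0.038 0.02 ]
(335, 250) [0.453 0.068 0.02 ]
(412, 190) [ 0.375 -0.145  0.02 ]
(372, 160) [ 0.486 -0.19   0.02 ]
```

>>> drive_tool([
  [[-3.5, -3.3, 0], 0, 1],
  [[-3.5, -3.3, 0], 0, 1],
  [[-3.5, -3.3, 0], 0, 1],
  [[-3.5, -3.3, 0], 0, 1],
])

```text
clock: 0.95
tool_pos: [0.2708, 0.3764, 0.2056]
tcp_rot: [[-0.951, 0.309, 0.001], [0.309, 0.951, 0.0], [-0.0, 0.0, -1.0]]
wrist_force: [1.4, 0.2, -0.4]
gripper_width: 0.0939
grasp_force: 0.0
```

>>> drive_tool([
  [[-3.6, -3.4, 0], 0, 1],
  [[-3.6, -3.4, 0], 0, 1],
  [[-3.6, -3.4, 0], 0, 1],
  [[-3.6, -3.4, 0], 0, 1],
  [[-3.6, -3.4, 0], 0, 1],
  [[-3.6, -3.4, 0], 0, 1],
  [[-3.6, -3.4, 0], 0, 1],
  [[-3.6, -3.4, 0], 0, 1],
])

```text
clock: 1.75
tool_pos: [0.4606, 0.0281, 0.2058]
tcp_rot: [[-0.951, 0.31, 0.001], [0.31, 0.951, 0.0], [-0.001, 0.001, -1.0]]
wrist_force: [0.2, 0.4, 0.4]
gripper_width: 0.094
grasp_force: 0.0
```

>>> drive_tool([
  [[-3.4, -2.5, 0], 0, 1],
  [[0, 0, 0], 0, 1],
  [[0, 0, 0], 0, 1],
])

```text
clock: 2.05
tool_pos: [0.4844, -0.0047, 0.2052]
tcp_rot: [[-0.95, 0.312, -0.001], [0.312, 0.95, 0.001], [0.001, 0.0, -1.0]]
wrist_force: [-0.5, -0.1, -0.3]
gripper_width: 0.0938
grasp_force: 0.0
```

```bash
cat >> h.py <<'E'
def wristT(s):
    M=np.array(manip.get_calibration("wrist")["mount"]);W=np.eye(4);W[:3,:3]=s["tcp_rot"];W[:3,3]=s["tool_pos"];return W@M
def wcast(s,px,z):
    K=np.array(manip.get_calibration("wrist")["K"]);T=wristT(s)
    r=T[:3,:3]@np.array([(px[0]-K[0,2])/K[0,0],-(px[1]-K[1,2])/K[1,1],-1]);o=T[:3,3];return o+r*(z-o[2])/r[2]
E
python3 - <<'E'
from h import *
s=manip.state();print(np.round(s["joint_pos"],1),np.round(s["tool_pos"],4),np.round(s["tcp_rot"],3).tolist())
p,d=manip.capture("wrist");cv2.imwrite("pics/w0.png",p[:,:,::-1]);np.savez("w0.npz",p=p,d=d)
for t,z in [("stud_end",.110),("upper_nut_mid",.081),("lower_nut_corner",.06),("upper_nut",.076)]:
    for r in manip.landmark_of("wrist",t)[:2]: print(t,r["score"],np.round(r["pixel"],1),np.round(wcast(s,r["pixel"],z),4))
for r in manip.outline_of("wrist","upper_nut")[:2]: print(r["score"],r["rect"])
r=[int(x) for x in r["rect"]]
q=p[max(0,r[1]-30):r[3]+30,max(0,r[0]-30):r[2]+30,::-1];print(r)
cv2.imwrite("pics/w0c.png",cv2.resize(q,None,fx=5,fy=5,interpolation=2)[:600,:800])
E
```

```text
[ -8.8   8.   96.6   0.   75.4 -80.7] [ 0.4844 -0.0047  0.2052] [[-0.95, 0.312, -0.001], [0.312, 0.95, 0.001], [0.001, 0.0, -1.0]]
stud_end 0.71 [310.9 199.6] [ 0.4883 -0.0136  0.11  ]
upper_nut_mid 0.65 [308.6 188. ] [ 0.4845 -0.0155  0.081 ]
0.77 [291.0, 170.0, 332.8, 208.5]
0.59 [154.5, 120.8, 391.8, 230.2]
[154, 120, 391, 230]
```

View pics/w0c.png

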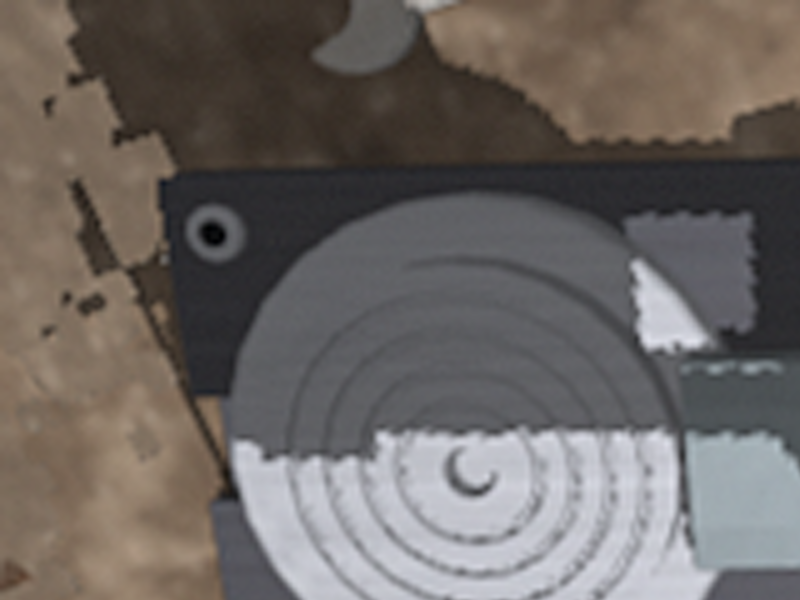

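Run:
```python
import numpy as np,cv2
p=np.load("w0.npz")["p"];q=p[155:225,265:360,::-1]
q=np.clip(q.astype(float)*2.2,0,255).astype(np.uint8)
cv2.imwrite("pics/w0d.png",cv2.resize(q,None,fx=8,fy=8,interpolation=2))
```

```text
(no output)
```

View pics/w0d.png

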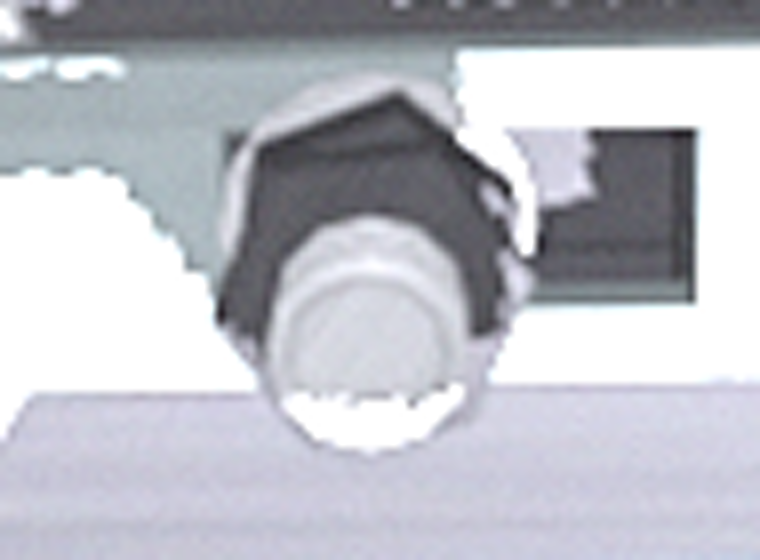

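>>> drive_tool([
  [[-0.6, -0.7, 3], 0, 1],
  [[0, 0, 3], 0, 1],
  [[0, 0, 0], 0, 1],
  [[0, 0, 0], 0, 1],
])

```text
clock: 2.75
tool_pos: [0.4878, -0.0121, 0.1458]
tcp_rot: [[-0.951, 0.309, -0.001], [0.309, 0.951, 0.0], [0.001, 0.0, -1.0]]
wrist_force: [0.7, -0.4, 0.4]
gripper_width: 0.0939
grasp_force: 0.0
```

Run:
```python
from h import *
s=manip.state();print(np.round(s["joint_pos"],1),np.round(s["tool_pos"],4),np.round(s["tcp_rot"],3).tolist())
p,d=manip.capture("wrist");np.savez("w1.npz",p=p,d=d,T=wristT(s))
for t,z in [("stud_end",.110),("upper_nut_mid",.081),("lower_nut_corner",.06),("upper_nut",.076)]:
    for r in manip.landmark_of("wrist",t)[:2]:
        print(t,r["score"],np.round(r["pixel"],1),np.round(wcast(s,r["pixel"],z),4))
        if t=="stud_end":c=r["pixel"]
x,y=int(c[0]),int(c[1]);x0,y0=x-45,max(y-50,0);q=p[y0:y+25,x0:x+45,::-1];print(x0,y0)
q=np.clip(q.astype(float)*2.5,0,255).astype(np.uint8)
cv2.imwrite("pics/w1.png",cv2.resize(q,None,fx=8,fy=8,interpolation=2))
K=np.array(manip.get_calibration("wrist")["K"]);T=wristT(s)
v,u=np.mgrid[:400,:640];X=np.stack([(u-K[0,2])/K[0,0]*d,-(v-K[1,2])/K[1,1]*d,-d,np.ones_like(d)],-1)@T.T
near=(np.hypot(X[...,0]-.488,X[...,1]+.0135)<.03)&(d>0)
h,e=np.histogram(X[near][:,2],bins=np.arange(.04,.12,.002));print([(round(a,3),int(b)) for a,b in zip(e,h) if b])
```

```text
[ -9.6  10.9 102.    0.   67.2 -81.6] [ 0.4878 -0.0121  0.1458] [[-0.951, 0.309, -0.001], [0.309, 0.951, 0.0], [0.001, 0.0, -1.0]]
stud_end 0.59 [314.7 222.3] [ 0.4917 -0.0166  0.11  ]
upper_nut_mid 0.98 [315.6 201.2] [ 0.4852 -0.014   0.081 ]
upper_nut 0.81 [319.  200.2] [ 0.4868 -0.0116  0.076 ]
upper_nut 0.58 [335.6 283.1] [ 0.5676 -0.0217  0.076 ]
269 172
[(np.float64(0.04), 26), (np.float64(0.042), 19), (np.float64(0.044), 23), (np.float64(0.046), 108), (np.float64(0.048), 496), (np.float64(0.05), 111), (np.float64(0.052), 143), (np.float64(0.054), 31), (np.float64(0.056), 20), (np.float64(0.058), 18), (np.float64(0.06), 25), (np.float64(0.062), 19), (np.float64(0.064), 25), (np.float64(0.066), 20), (np.float64(0.068), 22), (np.float64(0.07), 56), (np.float64(0.072), 43), (np.float64(0.074), 1), (np.float64(0.076), 10), (np.float64(0.078), 26), (np.float64(0.08), 26), (np.float64(0.082), 26), (np.float64(0.084), 41), (np.float64(0.086), 426), (np.float64(0.088), 306), (np.float64(0.09), 37), (np.float64(0.092), 16), (np.float64(0.094), 9), (np.float64(0.096), 46), (np.float64(0.098), 4), (np.float64(0.1), 34), (np.float64(0.102), 23), (np.float64(0.104), 15), (np.float64(0.106), 266), (np.float64(0.108), 427), (np.float64(0.11), 23)]
```

View pics/w1.png

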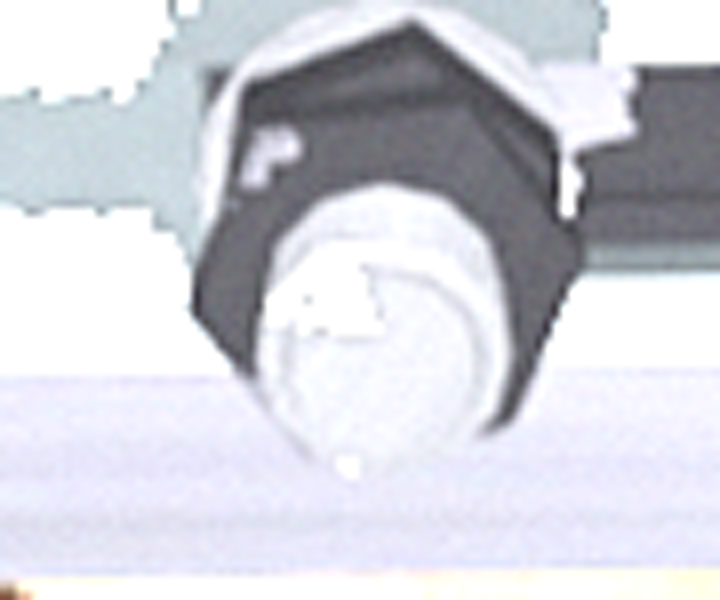

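Run:
```python
from h import *
from scipy.optimize import least_squares
L=np.load("w1.npz");T=L["T"];d=L["d"]
K=np.array(manip.get_calibration("wrist")["K"])
def cs(px,z):
    r=T[:3,:3]@np.array([(px[0]-K[0,2])/K[0,0],-(px[1]-K[1,2])/K[1,1],-1]);o=T[:3,3];return (o+r*(z-o[2])/r[2])[:2]
for z in (.087,.089):
    P=np.array([cs((269+x/8-.5+.06,172+y/8-.5+.06),z) for x,y in [(470,100),(580,257),(512,425),(193,292),(252,108)]])
    order=np.array([0,1,2,4,5]) 
    best=None
    for sg in (1,-1):
      f=lambda q:(P-np.c_[q[0]+q[3]*np.cos(q[2]+sg*order*np.pi/3),q[1]+q[3]*np.sin(q[2]+sg*order*np.pi/3)]).ravel()
      for t in np.arange(0,6,1.):
        r=least_squares(f,[.488,-.0135,t,.0208]);
        if best is None or r.cost<best.cost:best=r
    q=best.x;print(z,q[:2].round(4),"corner deg",np.degrees(q[2])%60,"R",q[3].round(4),(best.fun*1e3).round(1))
v,u=np.mgrid[:400,:640];X=np.stack([(u-K[0,2])/K[0,0]*d,-(v-K[1,2])/K[1,1]*d,-d,np.ones_like(d)],-1)@T.T
near=(np.hypot(X[...,0]-.488,X[...,1]+.0135)<.03)&(d>0)&(X[...,2]>.105)
S=X[near];print(S.mean(0),S.min(0),S.max(0))
for n in (.084,.0705):
  m=(np.hypot(X[...,0]-.488,X[...,1]+.0135)<.024)&(d>0)&(X[...,2]>n)&(X[...,2]<n+.007 if n>.08 else X[...,2]<.0745);print(n,np.median(X[m],0))
```

```text
0.087 [ 0.4873 -0.0137] corner deg 18.44579103882839 R 0.0205 [ 0.6  0.   0.3 -0.8  0.3  0.8 -0.   0.8 -1.2 -0.8]
0.089 [ 0.4866 -0.0134] corner deg 18.445791010706202 R -0.0203 [ 0.6  0.   0.3 -0.8  0.3  0.8 -0.   0.8 -1.2 -0.8]
[ 0.46853135 -0.00532869  0.24257434  1.        ] [ 0.45804651 -0.02586157  0.10516432  1.        ] [0.49921208 0.01493052 0.27347474 1.        ]
0.084 [ 0.47931657 -0.00919739  0.08782716  1.        ]
0.0705 [ 0.47133735 -0.0070735   0.07195165  1.        ]
```

>>> drive_tool([
  [[0, 0, 0], -0.127, 1],
  [[0, 0, 0], -0.127, 1],
  [[0, 0, 0], -0.127, 1],
  [[0, 0, 0], -0.127, 1],
  [[0, 0, 0], -0.127, 1],
  [[0.12, -0.12, 2], 0, 1],
  [[0, 0, 2], 0, 1],
  [[0, 0, 1.4], 0, 1],
])

```text
clock: 3.8
tool_pos: [0.4874, -0.0142, 0.0913]
tcp_rot: [[-0.949, -0.315, 0.001], [-0.315, 0.949, 0.0], [-0.001, -0.0, -1.0]]
wrist_force: [0.1, -0.1, -0.5]
gripper_width: 0.0939
grasp_force: 0.0
```

>>> drive_tool([
  [[0, 0, 0.8], 0, 1],
  [[0, 0, 0.5], 0, 1],
  [[0, 0, 0], 0, 1],
  [[0, 0, 0], 0, 1],
])

```text
clock: 4.2
tool_pos: [0.4879, -0.0143, 0.0791]
tcp_rot: [[-0.949, -0.315, 0.001], [-0.315, 0.949, -0.0], [-0.001, -0.001, -1.0]]
wrist_force: [0.7, -0.2, 0.5]
gripper_width: 0.0943
grasp_force: 0.0
```

```bash
cat > st.py <<'E'
from h import *
s=manip.state();R=np.array(s["tcp_rot"])
print("t",round(s["clock"],2),"j6",np.round(s["joint_pos"][5],1),"p",np.round(s["tool_pos"],4),"yang",round(np.degrees(np.arctan2(R[1,1],R[0,1])),2),"F",np.round(s["wrist_force"],1),"T",np.round(s["wrist_torque"],3),"w",round(s["gripper_width"],4),"g",round(s["grasp_force"],1))
E
python3 st.py
```

```text
t 4.2 j6 -118.2 p [ 0.4879 -0.0143  0.0791] yang 108.35 F [ 0.7 -0.2  0.5] T [ 0.014 -0.006 -0.009] w 0.0943 g 0.0
```

Now close gently (opening 36/94 = 0.38, command lower).

>>> drive_tool([
  [[0, 0, 0], 0, 0.3],
  [[0, 0, 0], 0, 0.3],
  [[0, 0, 0], 0, 0.3],
  [[0, 0, 0], 0, 0.3],
  [[0, 0, 0], 0, 0.3],
  [[0, 0, 0], 0, 0.3],
  [[0, 0, 0], 0, 0.3],
  [[0, 0, 0], 0, 0.3],
], squeeze=10)

```text
clock: 5.0
tool_pos: [0.487, -0.0135, 0.0784]
tcp_rot: [[-0.949, -0.314, -0.001], [-0.314, 0.949, 0.002], [-0.0, 0.002, -1.0]]
wrist_force: [0.6, 2.4, 0.1]
gripper_width: 0.0361
grasp_force: 10.0
```

```bash
python3 st.py
python3 - <<'E'
from h import *
p,d=manip.capture("wrist")
q=np.clip(p[130:290,200:440,::-1].astype(float)*1.8,0,255).astype(np.uint8)
cv2.imwrite("pics/g0.png",cv2.resize(q,None,fx=3,fy=3,interpolation=2))
E
```

```text
t 5.0 j6 -118.2 p [ 0.487  -0.0135  0.0784] yang 108.31 F [0.6 2.4 0.1] T [0.281 0.16  0.095] w 0.0361 g 10.0
```

View pics/g0.png

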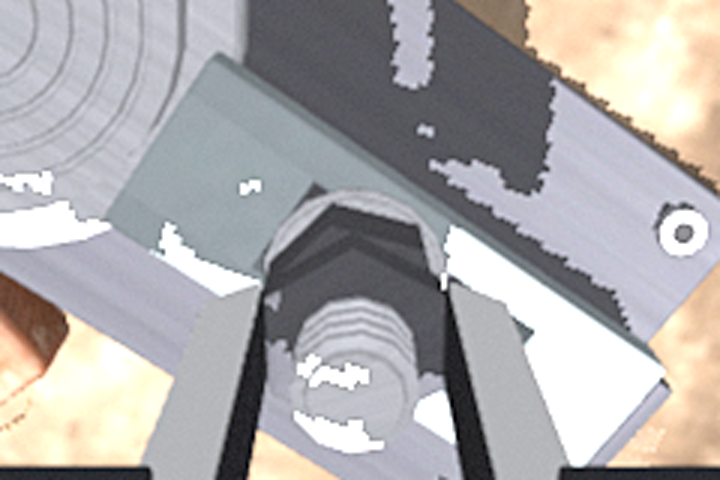

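>>> drive_tool([
  [[0, 0.08, 0], 0, 0.3],
  [[0, 0, 0], 0, 0.3],
  [[0, 0, 0], 0, 0.3],
  [[0, 0, 0.002], 0.02, 0.3],
], squeeze=45)

```text
clock: 5.45
tool_pos: [0.487, -0.0135, 0.0784]
tcp_rot: [[-0.956, -0.295, -0.0], [-0.295, 0.956, 0.0], [0.0, 0.0, -1.0]]
wrist_force: [0.7, 1.2, -0.0]
gripper_width: 0.0354
grasp_force: 44.9
```

```bash
python3 st.py
```

```text
t 5.45 j6 -116.9 p [ 0.487  -0.0135  0.0784] yang 107.15 F [ 0.7  1.2 -0. ] T [0.224 0.059 0.072] w 0.0354 g 44.9
```

>>> drive_tool([
  [[0, 0, 0.011], 0.14, 0.3],
  [[0, 0, 0.011], 0.14, 0.3],
  [[0, 0, 0.011], 0.14, 0.3],
  [[0, 0, 0.011], 0.14, 0.3],
  [[0, 0, 0.002], 0.02, 0.3],
  [[0, 0, 0.002], 0.02, 0.3],
  [[0, 0, 0.002], 0.02, 0.3],
  [[0, 0, 0.002], 0.02, 0.3],
])

```text
clock: 6.25
tool_pos: [0.4871, -0.013, 0.0779]
tcp_rot: [[-0.943, 0.334, 0.0], [0.334, 0.943, 0.001], [0.0, 0.001, -1.0]]
wrist_force: [0.3, 3.0, -0.3]
gripper_width: 0.0355
grasp_force: 44.9
```

```bash
python3 st.py
```

```text
t 6.25 j6 -80.3 p [ 0.4871 -0.013   0.0779] yang 70.48 F [ 0.3  3.  -0.3] T [ 0.684 -0.024  0.077] w 0.0355 g 44.9
```

>>> drive_tool([
  [[0, 0.05, 0.01], 0.12, 0.3],
  [[0, 0, 0.01], 0.12, 0.3],
  [[0, 0, 0.01], 0.12, 0.3],
  [[0, 0, 0.01], 0.12, 0.3],
  [[0, 0, 0.002], 0.02, 0.3],
  [[0, 0, 0.002], 0.02, 0.3],
  [[0, 0, 0.002], 0.02, 0.3],
  [[0, 0, 0.002], 0.02, 0.3],
])

```text
clock: 7.05
tool_pos: [0.4873, -0.0127, 0.0775]
tcp_rot: [[-0.621, 0.784, 0.0], [0.784, 0.621, 0.001], [0.0, 0.001, -1.0]]
wrist_force: [-0.3, 4.6, -0.3]
gripper_width: 0.0354
grasp_force: 44.9
```

```bash
python3 st.py
```

```text
t 7.05 j6 -48.1 p [ 0.4873 -0.0127  0.0775] yang 38.39 F [-0.3  4.6 -0.3] T [ 0.869 -0.036  0.031] w 0.0354 g 44.9
```

>>> drive_tool([
  [[0, 0, 0.008], 0.1, 0.3],
  [[0, 0, 0.008], 0.1, 0.3],
  [[0, 0, 0.008], 0.1, 0.3],
  [[0, 0, 0.008], 0.1, 0.3],
  [[0, 0, 0.002], 0.02, 0.3],
  [[0, 0, 0.002], 0.02, 0.3],
  [[0, 0, 0.002], 0.02, 0.3],
  [[0, 0, 0.002], 0.02, 0.3],
])

```text
clock: 7.85
tool_pos: [0.4876, -0.0126, 0.0771]
tcp_rot: [[-0.19, 0.982, 0.001], [0.982, 0.19, 0.001], [0.001, 0.001, -1.0]]
wrist_force: [1.9, 4.7, -0.9]
gripper_width: 0.0351
grasp_force: 44.9
```

```bash
python3 st.py
```

```text
t 7.85 j6 -20.7 p [ 0.4876 -0.0126  0.0771] yang 10.97 F [ 1.9  4.7 -0.9] T [ 0.919 -0.205  0.103] w 0.0351 g 44.9
```

>>> drive_tool([
  [[0.1, 0.03, 0.008], 0.1, 0.3],
  [[0, 0, 0.008], 0.1, 0.3],
  [[0, 0, 0.008], 0.1, 0.3],
  [[0, 0, 0.008], 0.1, 0.3],
  [[0, 0, 0.002], 0.02, 0.3],
  [[0, 0, 0.002], 0.02, 0.3],
  [[0, 0, 0.002], 0.02, 0.3],
  [[0, 0, 0.002], 0.02, 0.3],
])

```text
clock: 8.65
tool_pos: [0.4879, -0.0125, 0.0767]
tcp_rot: [[0.285, 0.958, 0.001], [0.958, -0.285, -0.001], [-0.001, 0.001, -1.0]]
wrist_force: [3.7, 0.7, -2.1]
gripper_width: 0.0351
grasp_force: 44.9
```

```bash
python3 st.py
```

```text
t 8.65 j6 7.0 p [ 0.4879 -0.0125  0.0767] yang -16.57 F [ 3.7  0.7 -2.1] T [ 0.015 -0.423  0.011] w 0.0351 g 44.9
```

>>> drive_tool([
  [[0, 0, 0.006], 0.07, 0.3],
  [[0, 0, 0.006], 0.07, 0.3],
  [[0, 0, 0.006], 0.07, 0.3],
  [[0, 0, 0.006], 0.07, 0.3],
  [[0, 0, 0.002], 0.02, 0.3],
  [[0, 0, 0.002], 0.02, 0.3],
  [[0, 0, 0.002], 0.02, 0.3],
  [[0, 0, 0.002], 0.02, 0.3],
])

```text
clock: 9.45
tool_pos: [0.4881, -0.0126, 0.0764]
tcp_rot: [[0.605, 0.796, 0.002], [0.796, -0.605, -0.001], [0.0, 0.002, -1.0]]
wrist_force: [5.8, -2.2, -4.0]
gripper_width: 0.035
grasp_force: 44.9
```

```bash
python3 st.py
```

```text
t 9.45 j6 27.7 p [ 0.4881 -0.0126  0.0764] yang -37.23 F [ 5.8 -2.2 -4. ] T [-0.499 -0.702  0.034] w 0.035 g 44.9
```

>>> drive_tool([
  [[0.03, 0.12, 0.03], 0.1, 0.3],
  [[0, 0.02, 0.02], 0.1, 0.3],
  [[0, 0.01, 0.009], 0.1, 0.3],
  [[0, 0, 0.008], 0.05, 0.3],
  [[0, 0, 0.002], 0.02, 0.3],
  [[0, 0, 0.002], 0.02, 0.3],
  [[0, 0, 0.002], 0.02, 0.3],
  [[0, 0, 0.002], 0.02, 0.3],
])

```text
clock: 10.25
tool_pos: [0.4884, -0.0129, 0.076]
tcp_rot: [[0.882, 0.471, -0.0], [0.471, -0.882, -0.0], [-0.0, 0.0, -1.0]]
wrist_force: [-0.5, -1.2, 5.8]
gripper_width: 0.0353
grasp_force: 44.9
```

```bash
python3 st.py
```

```text
t 10.25 j6 52.2 p [ 0.4884 -0.0129  0.076 ] yang -61.88 F [-0.5 -1.2  5.8] T [-0.465  0.109  0.033] w 0.0353 g 44.9
```

>>> drive_tool([
  [[0, 0, 0.006], 0.07, 0.3],
  [[0, 0, 0.006], 0.07, 0.3],
  [[0, 0, 0.006], 0.07, 0.3],
  [[0, 0, 0.006], 0.07, 0.3],
  [[0, 0, 0.002], 0.02, 0.3],
  [[0, 0, 0.002], 0.02, 0.3],
  [[0, 0, 0.002], 0.02, 0.3],
  [[0, 0, 0.002], 0.02, 0.3],
])

```text
clock: 11.05
tool_pos: [0.4885, -0.0131, 0.0757]
tcp_rot: [[0.991, 0.131, -0.0], [0.131, -0.991, -0.001], [-0.0, 0.001, -1.0]]
wrist_force: [-0.5, -2.7, 4.6]
gripper_width: 0.0355
grasp_force: 44.9
```

```bash
python3 st.py
```

```text
t 11.05 j6 72.9 p [ 0.4885 -0.0131  0.0757] yang -82.5 F [-0.5 -2.7  4.6] T [-0.507  0.124  0.113] w 0.0355 g 44.9
```

>>> drive_tool([
  [[0, 0.04, 0.006], 0.07, 0.3],
  [[0, 0, 0.006], 0.07, 0.3],
  [[0, 0, 0.006], 0.07, 0.3],
  [[0, 0, 0.006], 0.07, 0.3],
  [[0, 0, 0.002], 0.02, 0.3],
  [[0, 0, 0.002], 0.02, 0.3],
  [[0, 0, 0.002], 0.02, 0.3],
  [[0, 0, 0.002], 0.02, 0.3],
])

```text
clock: 11.85
tool_pos: [0.4885, -0.0134, 0.0754]
tcp_rot: [[0.974, -0.227, -0.0], [-0.227, -0.974, -0.001], [-0.0, 0.001, -1.0]]
wrist_force: [-1.4, -2.9, 6.0]
gripper_width: 0.0352
grasp_force: 44.9
```

```bash
python3 st.py
```

```text
t 11.85 j6 93.5 p [ 0.4885 -0.0134  0.0754] yang -103.13 F [-1.4 -2.9  6. ] T [-0.476  0.158  0.056] w 0.0352 g 44.9
```

>>> drive_tool([
  [[-0.02, 0.02, 0.006], 0.07, 0.3],
  [[0, 0, 0.006], 0.07, 0.3],
  [[0, 0, 0.006], 0.07, 0.3],
  [[0, 0, 0.006], 0.07, 0.3],
  [[0, 0, 0.002], 0.02, 0.3],
  [[0, 0, 0.002], 0.02, 0.3],
  [[0, 0, 0.002], 0.02, 0.3],
  [[0, 0, 0.002], 0.02, 0.3],
])

```text
clock: 12.65
tool_pos: [0.4884, -0.0136, 0.0751]
tcp_rot: [[0.831, -0.556, -0.0], [-0.556, -0.831, -0.001], [0.0, 0.001, -1.0]]
wrist_force: [0.1, -3.0, 5.9]
gripper_width: 0.0353
grasp_force: 44.9
```

```bash
python3 st.py
```

```text
t 12.65 j6 114.1 p [ 0.4884 -0.0136  0.0751] yang -123.76 F [ 0.1 -3.   5.9] T [-0.423  0.177  0.057] w 0.0353 g 44.9
```

>>> drive_tool([
  [[0, 0, 0], 0, 0.62],
  [[0, 0, 0], 0, 0.62],
  [[0, 0, 0], 0, 0.62],
  [[0, 0, 0], 0, 0.62],
  [[0, 0, 0], 0, 0.62],
], squeeze=10)

```text
clock: 13.15
tool_pos: [0.4881, -0.013, 0.0744]
tcp_rot: [[0.832, -0.555, -0.001], [-0.555, -0.832, 0.0], [-0.001, 0.0, -1.0]]
wrist_force: [0.1, 0.8, -0.1]
gripper_width: 0.0581
grasp_force: 0.0
```

```bash
python3 st.py
```

```text
t 13.15 j6 114.0 p [ 0.4881 -0.013   0.0744] yang -123.7 F [ 0.1  0.8 -0.1] T [0.039 0.142 0.03 ] w 0.0581 g 0.0
```

>>> drive_tool([
  [[0, 0.05, -0.08], -0.1496, 0.62],
  [[0, 0, 0], -0.1496, 0.62],
  [[0, 0, 0], -0.1496, 0.62],
  [[0, 0, 0], -0.1496, 0.62],
  [[0, 0, 0], -0.1496, 0.62],
  [[0, 0, 0], -0.1496, 0.62],
  [[0, 0, 0], -0.1496, 0.62],
  [[0, 0, 0], -0.1496, 0.62],
])

```text
clock: 13.95
tool_pos: [0.4881, -0.0135, 0.0753]
tcp_rot: [[0.817, 0.577, -0.0], [0.577, -0.817, 0.0], [-0.0, -0.0, -1.0]]
wrist_force: [0.2, -0.5, -0.5]
gripper_width: 0.0584
grasp_force: 0.0
```

>>> drive_tool([
  [[0, 0, 0], -0.1496, 0.62],
  [[0, 0, 0], -0.1496, 0.62],
  [[0, 0, 0], -0.1496, 0.62],
  [[0, 0, 0], -0.1496, 0.62],
  [[0, 0, 0], -0.1496, 0.62],
  [[0, 0, 0], -0.1496, 0.62],
  [[0, 0, 0], -0.1496, 0.62],
  [[0, 0, 0], -0.1496, 0.62],
])

```text
clock: 14.75
tool_pos: [0.488, -0.0135, 0.0753]
tcp_rot: [[-0.238, 0.971, -0.0], [0.971, 0.238, 0.0], [0.0, -0.0, -1.0]]
wrist_force: [-0.0, -0.7, -0.4]
gripper_width: 0.0582
grasp_force: 0.0
```

>>> drive_tool([
  [[0, 0, 0], -0.1496, 0.62],
  [[0, 0, 0], -0.1496, 0.62],
  [[0, 0, 0], -0.1496, 0.62],
  [[0, 0, 0], -0.1496, 0.62],
  [[0, 0, 0], -0.1496, 0.62],
  [[0, 0, 0], -0.1496, 0.62],
  [[0, 0, 0], -0.1496, 0.62],
  [[0, 0, 0], -0.1496, 0.62],
])

```text
clock: 15.55
tool_pos: [0.4881, -0.0135, 0.0753]
tcp_rot: [[-0.991, 0.133, -0.0], [0.133, 0.991, 0.0], [0.0, 0.0, -1.0]]
wrist_force: [-0.2, 0.8, 0.2]
gripper_width: 0.0583
grasp_force: 0.0
```

>>> drive_tool([
  [[0, 0, 0], -0.1496, 0.62],
  [[0, 0, 0], -0.1496, 0.62],
  [[0, 0, 0], -0.1496, 0.62],
  [[0, 0, 0], -0.1496, 0.62],
  [[0, 0, 0], 0, 0.62],
  [[0, 0, 0], 0, 0.62],
])

```text
clock: 16.15
tool_pos: [0.4881, -0.0136, 0.0754]
tcp_rot: [[-0.898, -0.44, -0.0], [-0.44, 0.898, 0.0], [0.0, 0.0, -1.0]]
wrist_force: [0.6, -0.4, -0.4]
gripper_width: 0.0584
grasp_force: 0.0
```

```bash
python3 st.py
```

```text
t 16.15 j6 -125.9 p [ 0.4881 -0.0136  0.0754] yang 116.12 F [ 0.6 -0.4 -0.4] T [0.058 0.002 0.02 ] w 0.0584 g 0.0
```

>>> drive_tool([
  [[0.02, 0.03, 0], 0, 0.3],
  [[0, 0, 0], 0, 0.3],
  [[0, 0, 0], 0, 0.3],
  [[0, 0, 0], 0, 0.3],
  [[0, 0, 0], 0, 0.3],
])

```text
clock: 16.65
tool_pos: [0.4878, -0.0132, 0.0754]
tcp_rot: [[-0.897, -0.443, -0.0], [-0.443, 0.897, 0.0], [-0.0, 0.0, -1.0]]
wrist_force: [-0.1, 1.4, -0.4]
gripper_width: 0.0357
grasp_force: 10.0
```

>>> drive_tool([
  [[0, 0, 0], 0, 0.3],
  [[0, 0, 0], 0, 0.3],
  [[0, 0, 0], 0, 0.3],
], squeeze=50)

```text
clock: 16.95
tool_pos: [0.4878, -0.0132, 0.0754]
tcp_rot: [[-0.897, -0.443, -0.0], [-0.443, 0.897, 0.0], [-0.0, 0.0, -1.0]]
wrist_force: [1.0, 1.9, 0.4]
gripper_width: 0.0352
grasp_force: 49.9
```

```bash
python3 st.py
```

```text
t 16.95 j6 -126.1 p [ 0.4878 -0.0132  0.0754] yang 116.29 F [1.  1.9 0.4] T [0.372 0.07  0.042] w 0.0352 g 49.9
```

>>> drive_tool([
  [[0, 0, 0.004], 0.05, 0.3],
  [[0, 0, 0.004], 0.05, 0.3],
  [[0, 0, 0.004], 0.05, 0.3],
  [[0, 0, 0.004], 0.05, 0.3],
  [[0, 0, 0.002], 0.02, 0.3],
  [[0, 0, 0.002], 0.02, 0.3],
  [[0, 0, 0.002], 0.02, 0.3],
  [[0, 0, 0.002], 0.02, 0.3],
])

```text
clock: 17.75
tool_pos: [0.4878, -0.0132, 0.0753]
tcp_rot: [[-0.984, -0.177, -0.0], [-0.177, 0.984, 0.0], [0.0, 0.0, -1.0]]
wrist_force: [-1.4, 2.2, 2.3]
gripper_width: 0.0353
grasp_force: 50.0
```

```bash
python3 st.py
```

```text
t 17.75 j6 -109.9 p [ 0.4878 -0.0132  0.0753] yang 100.19 F [-1.4  2.2  2.3] T [0.451 0.213 0.141] w 0.0353 g 50.0
```

>>> drive_tool([
  [[0, 0, 0.002], 0.025, 0.3],
  [[0, 0, 0.002], 0.025, 0.3],
  [[0, 0, 0.002], 0.025, 0.3],
  [[0, 0, 0.002], 0.025, 0.3],
  [[0, 0, 0.002], 0.025, 0.3],
  [[0, 0, 0.002], 0.025, 0.3],
  [[0, 0, 0.002], 0.025, 0.3],
  [[0, 0, 0.002], 0.025, 0.3],
])

```text
clock: 18.55
tool_pos: [0.4879, -0.0133, 0.0751]
tcp_rot: [[-1.0, 0.023, 0.0], [0.023, 1.0, 0.0], [-0.0, 0.0, -1.0]]
wrist_force: [-2.0, 3.6, 4.8]
gripper_width: 0.0346
grasp_force: 50.0
```

```bash
python3 st.py
```

```text
t 18.55 j6 -98.4 p [ 0.4879 -0.0133  0.0751] yang 88.68 F [-2.   3.6  4.8] T [0.793 0.348 0.267] w 0.0346 g 50.0
```

>>> drive_tool([
  [[0, 0, 0.002], 0.02, 0.3],
  [[0, 0, 0.001], 0.02, 0.3],
  [[0, 0, 0.002], 0.02, 0.3],
  [[0, 0, 0.001], 0.02, 0.3],
  [[0, 0, 0.002], 0.02, 0.3],
  [[0, 0, 0.001], 0.02, 0.3],
])

```text
clock: 19.15
tool_pos: [0.4878, -0.0133, 0.0751]
tcp_rot: [[-0.99, 0.142, -0.0], [0.142, 0.99, 0.0], [0.0, 0.0, -1.0]]
wrist_force: [-1.5, 4.1, 4.6]
gripper_width: 0.0355
grasp_force: 50.1
```

```bash
python3 st.py
```

```text
t 19.15 j6 -91.6 p [ 0.4878 -0.0133  0.0751] yang 81.83 F [-1.5  4.1  4.6] T [0.743 0.308 0.266] w 0.0355 g 50.1
```

>>> drive_tool([
  [[0, 0, 0.001], 0.012, 0.3],
  [[0, 0, 0.001], 0.012, 0.3],
  [[0, 0, 0.001], 0.012, 0.3],
  [[0, 0, 0.001], 0.012, 0.3],
  [[0, 0, 0.001], 0.012, 0.3],
  [[0, 0, 0.001], 0.012, 0.3],
  [[0, 0, 0.001], 0.012, 0.3],
  [[0, 0, 0.001], 0.012, 0.3],
])

```text
clock: 19.95
tool_pos: [0.4878, -0.0133, 0.075]
tcp_rot: [[-0.972, 0.236, 0.0], [0.236, 0.972, 0.0], [0.0, 0.0, -1.0]]
wrist_force: [-1.9, 4.1, 6.0]
gripper_width: 0.0351
grasp_force: 50.1
```

```bash
cat > av.py <<'E'
from h import *
t=[manip.state()["wrist_torque"][2]]
for i in range(4): manip.capture("scene");t.append(manip.state()["wrist_torque"][2])
print("Tz",np.round(t,3),np.mean(t).round(3))
E
python3 st.py; python3 av.py
```

```text
t 19.95 j6 -86.1 p [ 0.4878 -0.0133  0.075 ] yang 76.36 F [-1.9  4.1  6. ] T [0.732 0.371 0.377] w 0.0351 g 50.1
Tz [0.377 0.343 0.33  0.348 0.364] 0.352
```

>>> drive_tool([
  [[0, 0, 0.001], 0.01, 0.3],
  [[0, 0, 0.001], 0.01, 0.3],
  [[0, 0, 0.001], 0.01, 0.3],
  [[0, 0, 0], 0.01, 0.3],
  [[0, 0, 0.001], 0.01, 0.3],
  [[0, 0, 0.001], 0.01, 0.3],
])

```text
clock: 20.75
tool_pos: [0.4879, -0.0133, 0.075]
tcp_rot: [[-0.956, 0.293, 0.0], [0.293, 0.956, 0.0], [-0.0, 0.0, -1.0]]
wrist_force: [-2.6, 3.8, 6.5]
gripper_width: 0.0352
grasp_force: 50.2
```

```bash
python3 st.py; python3 av.py
```

```text
t 20.75 j6 -82.7 p [ 0.4879 -0.0133  0.075 ] yang 72.93 F [-2.6  3.8  6.5] T [0.816 0.368 0.414] w 0.0352 g 50.2
Tz [0.414 0.407 0.35  0.35  0.338] 0.372
```

>>> drive_tool([
  [[0, 0, 0.001], 0.014, 0.3],
  [[0, 0, 0.001], 0.014, 0.3],
  [[0, 0, 0.001], 0.014, 0.3],
  [[0, 0, 0.001], 0.014, 0.3],
  [[0, 0, 0.001], 0.014, 0.3],
  [[0, 0, 0.001], 0.014, 0.3],
  [[0, 0, 0.001], 0.014, 0.3],
  [[0, 0, 0.001], 0.014, 0.3],
])

```text
clock: 21.75
tool_pos: [0.4879, -0.0133, 0.0749]
tcp_rot: [[-0.917, 0.398, 0.0], [0.398, 0.917, 0.0], [0.0, 0.0, -1.0]]
wrist_force: [-1.9, 3.6, 6.3]
gripper_width: 0.035
grasp_force: 50.2
```

```bash
python3 st.py; python3 av.py
```

```text
t 21.75 j6 -76.3 p [ 0.4879 -0.0133  0.0749] yang 66.52 F [-1.9  3.6  6.3] T [0.788 0.427 0.464] w 0.035 g 50.2
Tz [0.464 0.448 0.43  0.464 0.426] 0.446
```

>>> drive_tool([
  [[0, 0, 0.001], 0.012, 0.3],
  [[0, 0, 0.001], 0.012, 0.3],
  [[0, 0, 0.001], 0.012, 0.3],
  [[0, 0, 0.001], 0.012, 0.3],
  [[0, 0, 0.001], 0.012, 0.3],
  [[0, 0, 0.001], 0.012, 0.3],
  [[0, 0, 0.001], 0.012, 0.3],
  [[0, 0, 0], 0, 0.3],
])

```text
clock: 22.75
tool_pos: [0.4878, -0.0133, 0.0749]
tcp_rot: [[-0.881, 0.473, 0.0], [0.473, 0.881, 0.0], [0.0, 0.0, -1.0]]
wrist_force: [-2.5, 3.5, 7.2]
gripper_width: 0.0352
grasp_force: 50.2
```

```bash
python3 st.py; python3 av.py
```

```text
t 22.75 j6 -71.5 p [ 0.4878 -0.0133  0.0749] yang 61.74 F [-2.5  3.5  7.2] T [0.691 0.423 0.47 ] w 0.0352 g 50.2
Tz [0.47  0.48  0.516 0.516 0.537] 0.504
```

>>> drive_tool([
  [[0, 0, 0], 0, 1],
  [[0, 0, 0], 0, 1],
  [[0, 0, 0], 0, 1],
  [[0, 0, 0], 0, 1],
  [[0, 0, -1], 0, 1],
  [[0, 0, -3], 0, 1],
  [[0, 0, -3.5], 0, 1],
  [[0, 0, -3.5], 0, 1],
])

```text
clock: 23.75
tool_pos: [0.4877, -0.0135, 0.1864]
tcp_rot: [[-0.881, 0.473, 0.0], [0.473, 0.881, -0.0], [-0.0, -0.0, -1.0]]
wrist_force: [0.8, -0.4, -0.5]
gripper_width: 0.0931
grasp_force: 0.0
```

```bash
python3 st.py
python3 - <<'E'
from h import *
p,d=manip.capture("wrist")
q=np.clip(p[130:260,220:400,::-1].astype(float)*2.2,0,255).astype(np.uint8)
cv2.imwrite("pics/f.png",cv2.resize(q,None,fx=4.4,fy=4.4,interpolation=2))
E
```

```text
t 23.75 j6 -71.5 p [ 0.4877 -0.0135  0.1864] yang 61.74 F [ 0.8 -0.4 -0.5] T [-0.069 -0.029  0.004] w 0.0931 g 0.0
```

View pics/f.png

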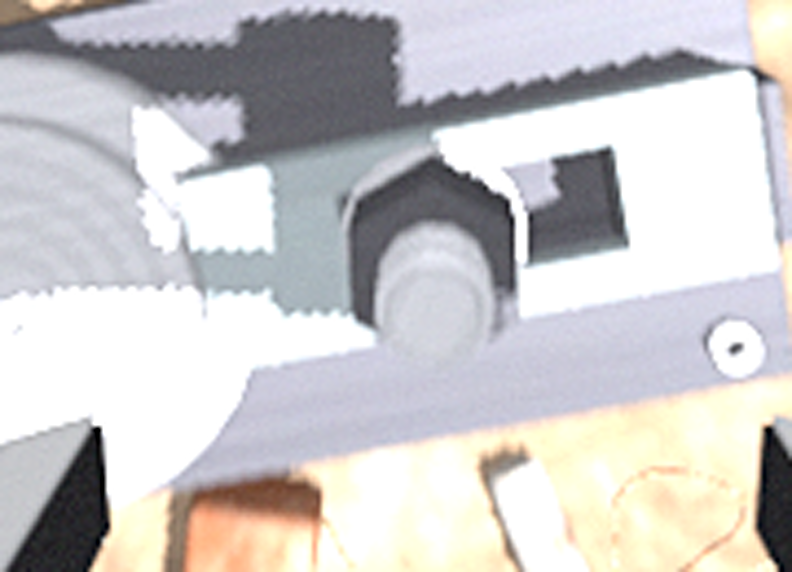

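The nuts sit together, and the fingers are clear of them. The torque never passed about 0.54 N m, so the lower nut should not have turned.

```bash
python3 -c "
from workcell import manip
print(manip.close_job())"
```

```text
the job is handed in; nothing more can be done
None
```

The upper nut is run down and tightened against the lower nut to about 0.50 N m by wrist torque reading, then released with the gripper lifted clear. The job was handed in at about 24 s. I did not measure the lower nut's angle: I take it as unturned because torque peaked near 0.54 N m, below the 0.75 N m that holds it.

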